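# Draw a spice jar out of a light wire rack

### The arm

A 7-joint arm with a two-finger parallel gripper is mounted at the origin on a cart in front of the work surface, level with it; the furniture and walls round the work are solid. World frame = base frame: x ahead of the robot, y to its left, z up, the work surface at z = 0. Lengths are in mm, angles in rad, forces in N, time in s.
With the tool pointing down it reaches from about 400 to 875 mm from the base axis. Payload 6.5 kg.
Tool frame: the origin (TCP) lies at the very end of the fingers, on their centre line; the grasp point (between the pads) lies 19 mm behind it (bot.grasp_offset is the distance from the TCP to the grasp point, in mm); z points along the fingers, y is the line along which they close (so a half turn about z gives the same grasp; the last joint's range is limited). The gripper opens to 85 mm and grips with 20 to 120 N. Pads are 22 mm wide; open, the fingers measure 114 mm over their backs; the gripper's body (76 mm by 85 mm) begins 54 mm behind the grasp point. The pads swing forward as they close: fully open they stand 13 mm farther back than shut.
Start: joints at [-1.202, 0.536, -0.004, 1.538, 0.003, 1.067, -0.071], TCP at [273.794, 589.514, 195.79] pointing down, gripper open.
Joint ranges: [-2.7, 2.7], [-0.37, 2.16], [-1.27, 1.26], [0.24, 2.4], [-1.31, 4.45], [0.19, 1.91], [-2.76, 2.76]. Speed limits (rad/s): [2.39, 2.39, 3.14, 3.14, 3.14, 3.14, 3.14].

### API

Orientations are given as a unit quaternion [w, x, y, z].
In Python, from plant import bot gives the robot as it stands. The module is installed in compiled form; this text tells all that it offers.
- The arm moves only by the shell command python3 -m crank 'ROWS' [FORCE]. ROWS is JSON, a list that holds one entry, the list of rows, each a list of 7 numbers: the shift along the world's x, y, z in units of 0.04 m (1.0 is 0.04 m), then the turn, a rotation vector about the world's x, y, z in units of 0.12 rad (1.0 is 0.12 rad), then the opening, from -1 (shut) to 1 (fully open). In form: [[[tx, ty, tz, ax, ay, az, claw], ...]]. A call has exactly 10 rows; each row shifts and turns the commanded pose from where the row before left it; what a row does not reach is not made up. A row lasts 1/12 s, in which the tool goes at most 41.7 mm and 7.16 degrees, less where a joint would pass 70% of its speed; a pose out of reach is approached as far as the arm can. A call with a number of a shift or a turn outside -1 to 1 is refused whole. A call with a gripper value outside its range is refused whole. The fingers move at their own pace and stop on an object; FORCE is the grip in N (left out, the last holds). Time passes only in rows, so rows that do not move let the fingers close, or fill a call up. It gives the time, the measured TCP pose, the force, the opening and the grip force at its end, in the units of the state.
- bot.state(): the state, without advancing time (a new reading comes with each control period).
- bot.grab_frame(name): name is "scene" or "side" or "wrist"; returns a dict with "img" (400x640x3 uint8, red, green, blue), "fx", "fy", "cx", "cy" (pixels), "R" (3x3) and "t" (3): a world point X has camera coordinates R X + t. Camera axes: x right, y down, z forward; pixel columns grow to the right and rows downward; lengths in mm; the calibration is good to about 2 mm. A picture is of the moment at which its call begins. There is no depth.
- bot.close_job(): hands the job in; it is judged then, once.
The state is a dict: "time_s": time; "joints": joint angles; "qvel": joint speeds; "joint_torque": joint torques, N m; "position": TCP position; "eef_rot": TCP orientation; "force": force on the tool from outside, world axes, zero at the start; "moment": the same for the moment, N m; "width": opening from 0.0 (shut) to 1.0 (fully open); "finger_force": force on a finger pad.
Only numpy, scipy, OpenCV 4.12 (cv2) and the standard library are available. Lean on these libraries where they do the work, as an engineer would, in place of code of your own. Each camera call takes 0.05 s, during which the arm holds its last target. There are 200 camera calls.

### The job

Take the spice jar with the red and white label out of the light wire rack, drawing it straight up out of its spring clips so that the rack neither tips, lifts nor gets dragged along. Then stand it upright on the free near half of the chopping board, setting it down gently and letting go. Leave everything else where it is.

Things in the scene. Friction and masses are not known exactly. Their poses are not given: they have to be found in the camera images.
- red_jar: the spice jar to take: clear glass, red and white label facing the robot, dark cap with amber top; a cylinder 41 mm in diameter, 105 mm tall, the cap (40 mm across) its top 21 mm; about 110 g. Origin at the centre of its underside, z up. In the rack it stands on the base sheet, its top 111 mm above the worktop, its upper 41 mm free above the rails, to be gripped across the row.
- spice_rack: light free-standing rack of bright steel wire, about 150 g, 58 mm deep (x), 180 mm long (y), 70 mm high, on rubber feet. Three cells in a row along its y, centres at y = +58, 0, -58 mm, x = 0; one jar in each, in any order, standing on its base sheet 6 mm above the worktop. Origin at the centre of its underside, z up; its -x side faces the robot, turned up to 0.35 rad.
- rack_rail (a point): centre of the rack's top, 70 mm above its origin, level with the upper rails: 4 mm wires along y at x = +-25 mm (2.5 mm play each side of a jar) and across between the cells. Two leaf springs per cell, at the y sides of the jar, 54 mm up, press on it with about 0.7 N each: it slides out upwards against 1 to 2 N plus its weight and is out once its underside is above this height.
- navy_jar: spice jar of the same size with a dark blue label and a cream and blue cap top, in another cell; stays there. Origin at the centre of its underside.
- black_jar: spice jar of the same size with a black label and a plain dark cap top, in another cell; stays there. Origin at the centre of its underside.
- board: brown wooden chopping board lying flat, loose, 220 mm (its x) by 320 mm (its y) by 21 mm thick, 1 kg. Origin at the centre of its underside; upper side 21 mm above. Its y axis points towards the robot (within 0.12 rad), so positive y is the near, empty half; onion and tin stand on the far half (y below -45 mm). Cupboards overhang from x = 0.62 m on, 0.48 m above the worktop.
- onion: brown onion, 78 mm across, 85 mm tall, on the far half of the board; stays there. Origin under its centre.
- bean_tin: red-labelled food tin, 75 mm in diameter, 58 mm tall, on the far half of the board; stays there. Origin at the centre of its underside.
- odd_mug: striped mug, 95 mm tall, 84 mm across, on the worktop to the robot's right; stays there. Origin on its underside.
There are look-alikes about, which are no part of the job. Of the things like the onion, leave any that is purple; of the rest the larger one is meant.

How it is judged:
By the outcome, as a careful person would: the job done as asked, in the order asked, and still so for the second after the job is handed in, with the robot touching nothing.
It also fails if it takes over 32 s, if anything falls off the work surface, if the arm or the gripper's body presses on something with over 40 N, if the wrist force passes 120 N, or if a joint passes its speed limit or range.

## Working session

There is one attempt and no reset: what is moved stays moved. The work goes in short steps, Python scripts to look and compute and a shell command to move; the robot and the scene stay as the last step left them, time stands still between calls to the robot, and variables do not carry over. Pictures are saved under pics/ and viewed, at most 12 in all, crops included, and the job is handed in when it is done.

```bash
mkdir -p pics; cat > h.py <<'E'
import numpy as np,cv2
from plant import bot
def grab(n,save=None):
    f=bot.grab_frame(n)
    if save: cv2.imwrite('pics/'+save,cv2.cvtColor(f['img'],cv2.COLOR_RGB2BGR))
    return f
def ray(f,u,v):
    R=np.array(f['R']);t=np.array(f['t']);c=-R.T@t
    return c,R.T@np.array([(u-f['cx'])/f['fx'],(v-f['cy'])/f['fy'],1])
def onz(f,u,v,z):
    c,d=ray(f,u,v);return c+d*(z-c[2])/d[2]
def proj(f,X):
    p=np.array(f['R'])@np.array(X)+np.array(f['t']);return p[0]/p[2]*f['fx']+f['cx'],p[1]/p[2]*f['fy']+f['cy']
E
python3 - <<'E'
from h import *
import pickle
d={n:grab(n,n+'1.png') for n in('scene','side','wrist')}
pickle.dump(d,open('f1.pkl','wb'))
for n in d: print(n,-np.array(d[n]['R']).T@d[n]['t'])
s=bot.state();print(s['time_s'],s['position'],s['eef_rot'],s['width'],bot.grasp_offset)
E
```

```text
scene [-302.41010207 -403.21011402  922.67738781]
side [ 464.52112399 1214.03050245  861.32646738]
wrist [205.2848171  621.26472226 373.72803668]
0.15 [273.57945714 589.02869356 195.10899286] [-9.93296041e-05  2.15648020e-01  9.76470925e-01 -6.73497119e-04] 0.9976641880816721 18.700000000000003
```

View pics/scene1.png

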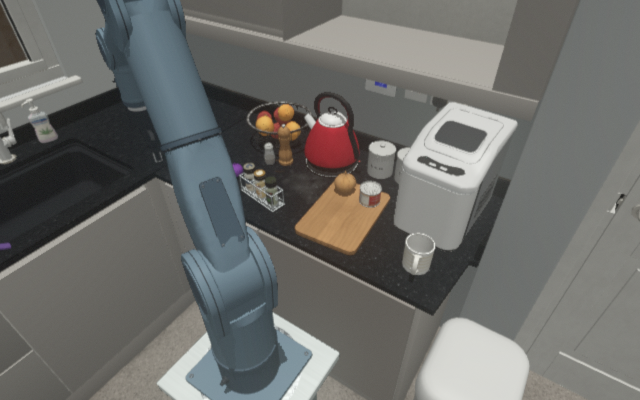

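View pics/side1.png

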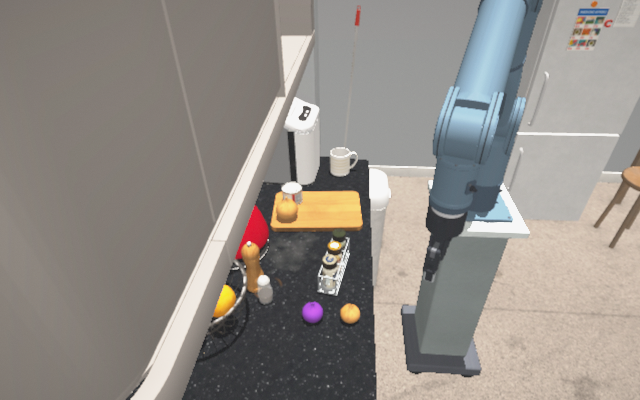

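```bash
python3 - <<'E'
from h import *
a=cv2.imread('pics/scene1.png')[150:225,225:300];b=cv2.imread('pics/side1.png')[225:300,300:375]
r=lambda x:cv2.resize(x,(400,400),interpolation=cv2.INTER_CUBIC)
w=cv2.resize(cv2.imread('pics/wrist1.png'),(320,200))
im=np.zeros((600,800,3),np.uint8);im[:400]=np.hstack([r(a),r(b)]);im[400:,:320]=w
cv2.imwrite('pics/c1.png',im)
E
```

```text
(no output)
```

View pics/c1.png

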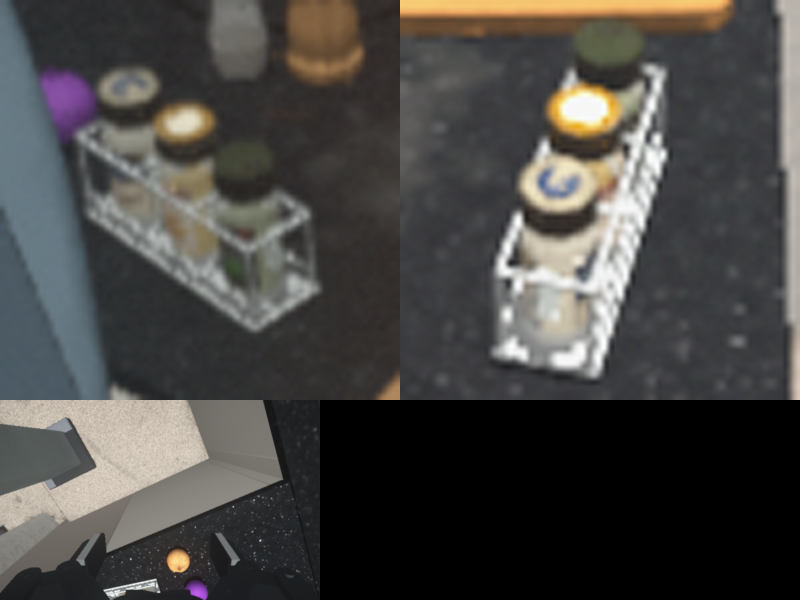

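```bash
python3 - <<'E'
from h import *
import pickle
d=pickle.load(open('f1.pkl','rb'));a,b=d['scene'],d['side']
P={'navy':((249.2,166.1),(329.8,259.1)),'red':((259.5,172.7),(334.5,245.3)),'black':((270.6,179.6),(339.2,233.4))}
for k,(p,q) in P.items():
    c1,d1=ray(a,*p);c2,d2=ray(b,*q)
    s=np.linalg.lstsq(np.c_[d1,-d2],c2-c1,rcond=None)[0]
    X,Y=c1+s[0]*d1,c2+s[1]*d2
    print(k,onz(a,*p,111).round(),onz(b,*q,111).round(),((X+Y)/2).round(),np.linalg.norm(X-Y).round(1))
# board colour mask in both
for n,f in(('scene',a),('side',b)):
    hsv=cv2.cvtColor(f['img'],cv2.COLOR_RGB2HSV)
    m=cv2.inRange(hsv,(8,90,90),(22,255,255))
    cs,_=cv2.findContours(m,0,2);c=max(cs,key=cv2.contourArea)
    print(n,cv2.contourArea(c));q=cv2.approxPolyDP(c,6,True)[:,0]
    for p in q: print(p,onz(f,*p,21).round()[:2])
E
```

```text
navy [520. 443. 111.] [515. 446. 111.] [517. 444. 110.] 4.9
red [509. 387. 111.] [505. 389. 111.] [507. 387. 111.] 4.0
black [499. 330. 111.] [494. 336. 111.] [497. 331. 110.] 6.4
scene 3957.5
[345 171] [789. 206.]
[295 230] [420. 175.]
[351 254] [430. -29.]
[389 195] [749.  -1.]
[362 206] [643.  51.]
[359 184] [747. 120.]
side 3211.5
[358 192] [436. -19.]
[301 191] [657. -13.]
[297 205] [660.  79.]
[280 191] [738.  -9.]
[271 228] [732. 216.]
[359 230] [432. 209.]
```

```bash
python3 -m crank '[[[0.5,-0.43,0,0,0,-0.9,1],[0.5,-0.43,0,0,0,-0.9,1],[0.5,-0.43,0,0,0,-0.9,1],[0.5,-0.43,0,0,0,-0.9,1],[0.5,-0.43,0,0,0,-0.9,1],[0.5,-0.43,0,0,0,-0.9,1],[0.5,-0.43,0,0,0,-0.9,1],[0.5,-0.43,0,0,0,-0.9,1],[0.5,-0.43,0,0,0,-0.9,1],[0.5,-0.43,0,0,0,-0.9,1]]]' 30
cat >> h.py <<'E'
def pose():
    from scipy.spatial.transform import Rotation as Ro
    s=bot.state();q=s['eef_rot'];M=Ro.from_quat([q[1],q[2],q[3],q[0]]).as_matrix()
    print('t',s['time_s'],'p',np.round(s['position'],1),'yaxis deg',np.degrees(np.arctan2(M[1,1],M[0,1])).round(2),'zax',M[:,2].round(4),'F',np.round(s['force'],2),'w',round(s['width'],3),'ff',s['finger_force'])
    return s,M
E
python3 -c "
from h import *
pose();grab('wrist','w2.png')"
```

```text
time_s: 0.98
position: [474.5, 416.5, 195.6]
eef_rot: [-0.0, 0.689, 0.725, -0.0]
force: [-0.7, -0.4, -0.6]
width: 1.001
finger_force: 0.0
t 0.9833 p [474.5 416.5 195.6] yaxis deg 2.91 zax [-4.e-04 -3.e-04 -1.e+00] F [-0.72 -0.43 -0.61] w 1.001 ff 0.0
```

View pics/w2.png

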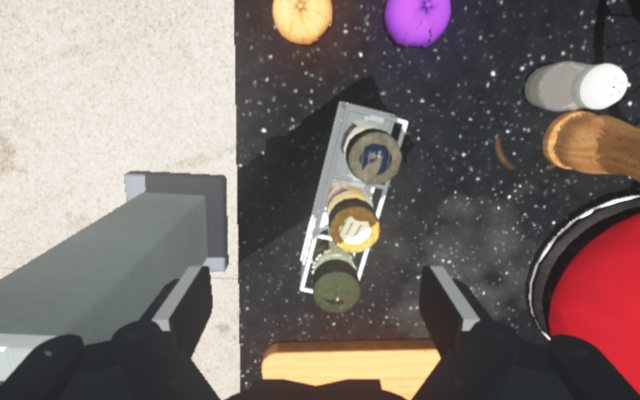

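```bash
python3 - <<'E'
from h import *
s,M=pose();f=grab('wrist')
hsv=cv2.cvtColor(f['img'],cv2.COLOR_RGB2HSV)
m=cv2.inRange(hsv[205:252,325:385],(8,60,90),(30,255,255))
print('amber ell',[(np.array(e[0])+[325,205]).round(1).tolist()+list(e[1]) for c in cv2.findContours(m,0,2)[0] if cv2.contourArea(c)>150 for e in [cv2.fitEllipse(cv2.convexHull(c))]])
g=cv2.GaussianBlur(cv2.cvtColor(f['img'],cv2.COLOR_RGB2GRAY),(3,3),0)
h=cv2.HoughCircles(g[130:320,300:410],cv2.HOUGH_GRADIENT,1,40,param1=100,param2=10,minRadius=20,maxRadius=30)
print(h[0]+[300,130,0])
for n,p in(('navy',(376,157)),('red',(354,230)),('black',(337,288))): print(n,onz(f,*p,111).round(1))
p=s['position'];print('proj tcp',proj(f,p),'tcp at z111',proj(f,[p[0],p[1],111]))
print('px radius for 20mm',np.subtract(proj(f,[527,388,111]),proj(f,[507,388,111])))
E
```

```text
t 1.0333 p [480.  410.8 195.8] yaxis deg 2.13 zax [ 0.0034 -0.0035 -1.    ] F [ 2.9  -3.78  0.97] w 0.998 ff 0.0
amber ell [[348.1, 221.2, 47.49829864501953, 49.90858459472656]]
[[330.5        281.5         23.89999962]
 [345.5        213.5         23.60000038]
 [367.5        147.5         26.        ]
 [317.5        163.5         24.79999924]]
navy [526.6 438.7 111. ]
red [514.4 379.7 111. ]
black [503.8 326.9 111. ]
proj tcp (np.float64(311.14286522329814), np.float64(235.3932988008993)) tcp at z111 (np.float64(311.8820087033892), np.float64(190.89638730761322))
px radius for 20mm [25.41382757  0.82311719]
```

```bash
python3 -m crank '[[[0.2,-0.2,0,0,0,-0.5,1],[0.2,-0.2,0,0,0,-0.5,1],[0.2,-0.2,0,0,0,-0.5,1],[0.2,-0.2,0,0,0,-0.4,1],[0,0,0,0,0,0,1],[0,0,0,0,0,0,1],[0,0,0,0,0,0,1],[0,0,0,0,0,0,1],[0,0,0,0,0,0,1],[0,0,0,0,0,0,1]]]' 30
python3 - <<'E'
from h import *
s,M=pose();f=grab('wrist','w3.png')
hsv=cv2.cvtColor(f['img'],cv2.COLOR_RGB2HSV)
m=cv2.inRange(hsv[120:300,260:380],(8,60,90),(30,255,255))
for c in cv2.findContours(m,0,2)[0]:
    if cv2.contourArea(c)>150: e=cv2.fitEllipse(cv2.convexHull(c));q=np.array(e[0])+[260,120];print('amber',q,e[1],onz(f,*q,111).round(1))
g=cv2.GaussianBlur(cv2.cvtColor(f['img'],cv2.COLOR_RGB2GRAY),(3,3),0)
h=cv2.HoughCircles(g[60:320,250:400],cv2.HOUGH_GRADIENT,1,40,param1=100,param2=10,minRadius=21,maxRadius=29)
for c in h[0]: c=c+[250,60,0];print('hough',c,onz(f,c[0],c[1],111).round(1))
E
```

```text
time_s: 1.92
position: [505.3, 386.1, 195.8]
eef_rot: [-0.0, 0.765, 0.644, 0.0]
force: [1.2, 0.6, 0.0]
width: 1.0
finger_force: 0.0
t 1.9167 p [505.3 386.1 195.8] yaxis deg -9.77 zax [-2.e-04  2.e-04 -1.e+00] F [1.15 0.56 0.05] w 1.0 ff 0.0
amber [316.72052383 189.4697113 ] (49.93465805053711, 51.044891357421875) [509.1 387.5 111. ]
amber [315.6664238  167.64799881] (31.183378219604492, 40.633697509765625) [511.2 404.4 111. ]
hough [317.5        110.5         28.39999962] [519.6 445.1 111. ]
hough [314.5        187.5         28.39999962] [507.7 389.3 111. ]
hough [312.5        253.5         28.39999962] [496.6 335.1 111. ]
hough [349.5 213.5  26. ] [531.  363.9 111. ]
```

View pics/w3.png

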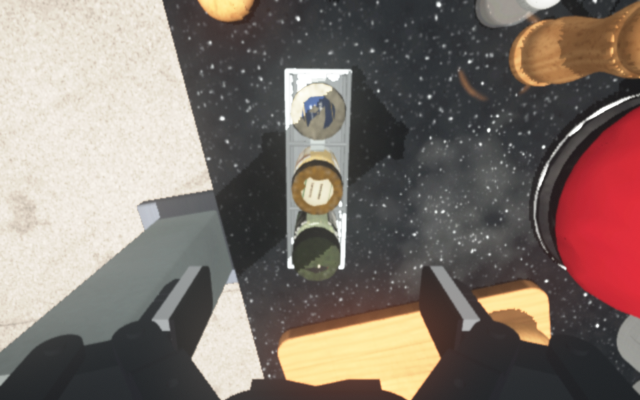

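```bash
python3 - <<'E'
from h import *
s,M=pose();f=grab('wrist','w4.png');p=np.array(s['position'])
for d in(0,13,30,60,-85): print(d,np.round(proj(f,p-M[:,2]*d),1), [np.round(proj(f,p-M[:,2]*d+k*42.5*M[:,1]),1) for k in(-1,1)])
im=cv2.imread('pics/w4.png')
a=im[250:350,140:240];b=im[250:350,400:500][:,::-1]
r=lambda x:cv2.resize(x,(400,400),interpolation=cv2.INTER_NEAREST)
cv2.imwrite('pics/c4.png',np.hstack([r(a),r(b)]))
E
```

```text
t 1.9667 p [505.4 385.9 195.8] yaxis deg -9.8 zax [-2.e-04  2.e-04 -1.e+00] F [-0.64 -0.67  0.47] w 0.997 ff 0.0
0 [310.9 236.3] [array([232.1, 236.4]), array([389.7, 236.2])]
13 [310.6 246.6] [array([226.5, 246.7]), array([394.8, 246.5])]
30 [310.2 262.4] [array([217.8, 262.5]), array([402.6, 262.2])]
60 [309.3 299.3] [array([197.5, 299.5]), array([420.9, 299.1])]
-85 [312.1 191.9] [array([256.5, 192. ]), array([367.6, 191.9])]
```

View pics/c4.png

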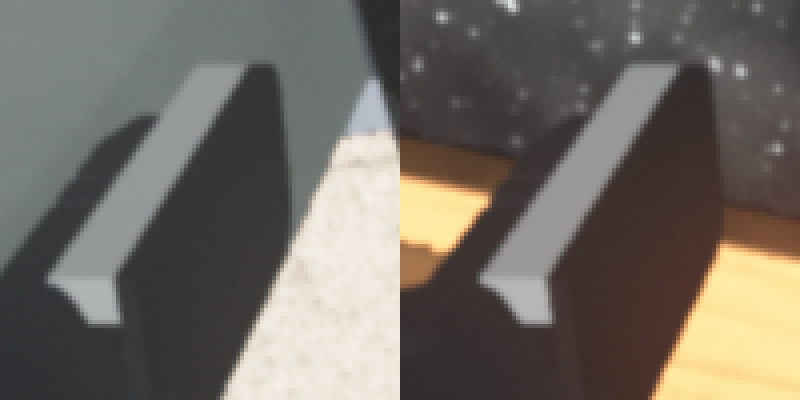

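```bash
python3 -m crank '[[[0.035,0.03,-0.3,0,0,0,1],[0,0,-0.5,0,0,0,1],[0,0,-0.5,0,0,0,1],[0,0,-0.5,0,0,0,1],[0,0,-0.4,0,0,0,1],[0,0,-0.3,0,0,0,1],[0,0,-0.2,0,0,0,1],[0,0,-0.15,0,0,0,1],[0,0,-0.05,0,0,0,1],[0,0,0,0,0,0,1]]]' 30
python3 -m crank '[[[0,0,0,0,0,0,0.6],[0,0,0,0,0,0,0.4],[0,0,0,0,0,0,0.3],[0,0,0,0,0,0,0.2],[0,0,0,0,0,0,0.2],[0,0,0,0,0,0,0.2],[0,0,0,0,0,0,0.2],[0,0,0,0,0,0,0.2],[0,0,0,0,0,0,0.2],[0,0,0,0,0,0,0.2]]]' 30
python3 - <<'E'
from h import *
s,M=pose();f=grab('wrist','w5.png');im=cv2.imread('pics/w5.png')
cv2.imwrite('pics/c5.png',cv2.resize(im[100:400,120:520],(800,600)))
E
```

```text
time_s: 2.85
position: [507.3, 386.8, 79.7]
eef_rot: [0.0, 0.765, 0.644, 0.0]
force: [-0.1, 0.6, -0.2]
width: 0.999
finger_force: 0.0
time_s: 3.68
position: [507.2, 386.7, 79.8]
eef_rot: [0.0, 0.765, 0.644, -0.0]
force: [0.2, -0.2, 0.2]
width: 0.6
finger_force: 0.0
t 3.6833 p [507.2 386.7  79.8] yaxis deg -9.85 zax [-1.e-04 -0.e+00 -1.e+00] F [ 0.16 -0.19  0.16] w 0.6 ff 0.0
```

View pics/c5.png

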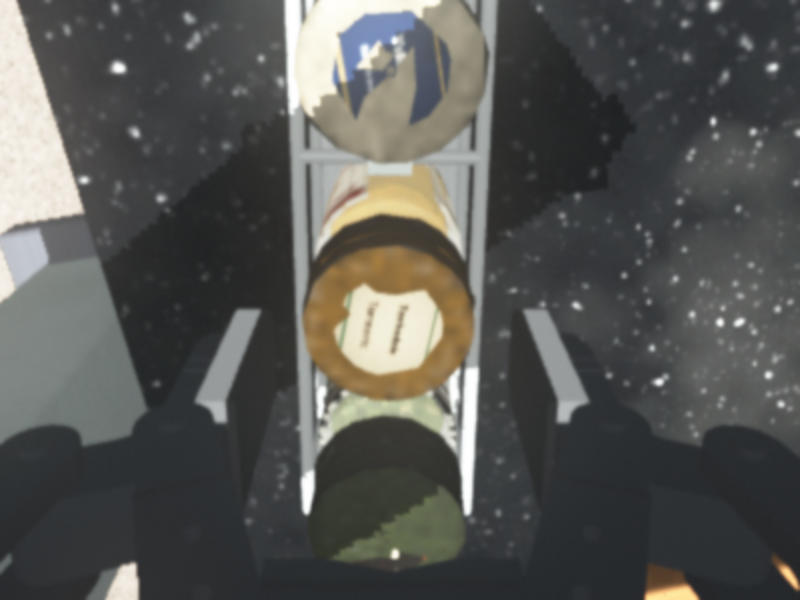

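```bash
python3 -m crank '[[[-0.01,0.02,0,0,0,0,0.1],[0,0,0,0,0,0,0.05],[0,0,0,0,0,0,0.0],[0,0,0,0,0,0,-0.03],[0,0,0,0,0,0,-0.06],[0,0,0,0,0,0,-0.09],[0,0,0,0,0,0,-0.12],[0,0,0,0,0,0,-0.15],[0,0,0,0,0,0,-0.15],[0,0,0,0,0,0,-0.15]]]' 20
python3 - <<'E'
from h import *
s,M=pose();f=grab('wrist','w6.png');a=cv2.imread('pics/w6.png')[150:400,220:420]
g=grab('side','s6.png');b=cv2.imread('pics/s6.png')
u,v=map(int,proj(g,s['position']));b=b[v-50:v+30,u-32:u+32]
cv2.imwrite('pics/c6.png',np.hstack([cv2.resize(a,(400,500)),cv2.resize(b,(400,500),interpolation=cv2.INTER_CUBIC)]));print(u,v)
E
```

```text
time_s: 4.57
position: [506.8, 387.5, 79.8]
eef_rot: [0.0, 0.765, 0.644, -0.0]
force: [0.2, 0.6, 0.3]
width: 0.425
finger_force: 0.0
t 4.5667 p [506.8 387.5  79.8] yaxis deg -9.86 zax [ 0. -0. -1.] F [0.17 0.61 0.27] w 0.425 ff 0.0
333 252
```

View pics/c6.png

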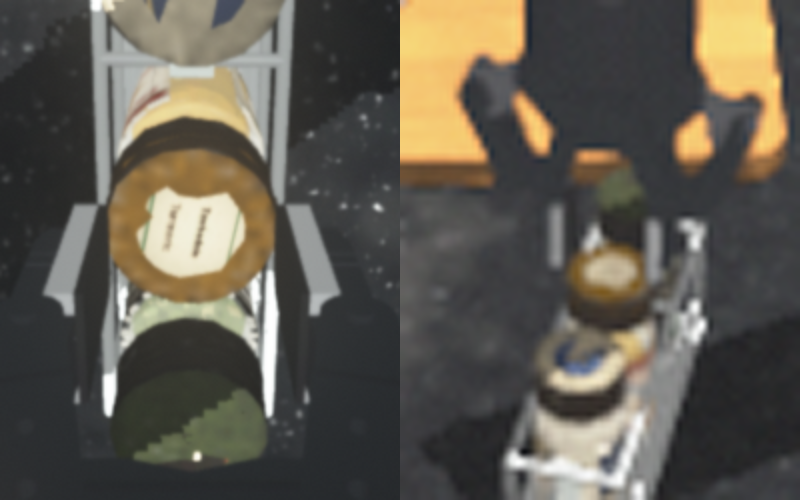

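```bash
python3 - <<'E'
from h import *
s,M=pose();f=grab('wrist');g=grab('side')
for p,q in(((263.5,252.5),(341.5,244.9)),((370,252.5),(325.8,244.7))):
    c1,d1=ray(f,*p);c2,d2=ray(g,*q)
    k=np.linalg.lstsq(np.c_[d1,-d2],c2-c1,rcond=None)[0]
    X,Y=c1+k[0]*d1,c2+k[1]*d2;print(X.round(1),Y.round(1),'rel tool',(M.T@((X+Y)/2-s['position'])).round(1))
E
```

```text
t 4.6667 p [506.8 387.5  79.8] yaxis deg -9.85 zax [ 0. -0. -1.] F [-0.43  0.44  0.18] w 0.42 ff 0.0
[489.3 401.1 120.9] [484.8 399.3 122.8] rel tool [  9.1 -21.6 -42.1]
[534.3 388.7 111.6] [530.4 388.6 111.3] rel tool [  5.5  25.  -31.7]
```

```bash
python3 -m crank '[[[0,0,0,0,0,0,0.7],[0,0,0,0,0,0,0.7],[0,0,0,0,0,0,0.7],[0,0,-0.1,0,0,0,0.7],[0,0,-0.2,0,0,0,0.7],[0,0,-0.2,0,0,0,0.7],[0,0,-0.2,0,0,0,0.7],[0,0,-0.1,0,0,0,0.7],[0,0,0,0,0,0,0.7],[0,0,0,0,0,0,0.7]]]' 20
python3 -c "
from h import *
pose()"
python3 -m crank '[[[0,0,0,0,0,0,0.3],[0,0,0,0,0,0,0.15],[0,0,0,0,0,0,0.1],[0,0,0,0,0,0,0.06],[0,0,0,0,0,0,0.03],[0,0,0,0,0,0,0.0],[0,0,0,0,0,0,-0.02],[0,0,0,0,0,0,-0.04],[0,0,0,0,0,0,-0.06],[0,0,0,0,0,0,-0.08]]]' 20
python3 - <<'E'
from h import *
s,M=pose();f=grab('wrist','w7.png');a=cv2.imread('pics/w7.png')[100:400,200:440]
g=grab('side','s7.png');b=cv2.imread('pics/s7.png')[195:275,301:365]
cv2.imwrite('pics/c7.png',np.hstack([cv2.resize(a,(400,500)),cv2.resize(b,(400,500),interpolation=cv2.INTER_CUBIC)]))
E
```

```text
time_s: 5.6
position: [506.6, 387.3, 47.3]
eef_rot: [0.0, 0.765, 0.644, -0.0]
force: [0.3, -0.1, -0.6]
width: 0.852
finger_force: 0.0
t 5.6 p [506.6 387.3  47.3] yaxis deg -9.86 zax [-5.e-04 -6.e-04 -1.e+00] F [ 0.32 -0.14 -0.64] w 0.852 ff 0.0
time_s: 6.43
position: [506.8, 387.6, 47.9]
eef_rot: [-0.0, 0.765, 0.644, -0.0]
force: [-0.8, 0.0, 3.4]
width: 0.466
finger_force: 20.0
t 6.4333 p [506.8 387.6  47.9] yaxis deg -9.85 zax [-1.e-04  1.e-04 -1.e+00] F [-0.78  0.01  3.45] w 0.466 ff 19.998834379948676
```

View pics/c7.png

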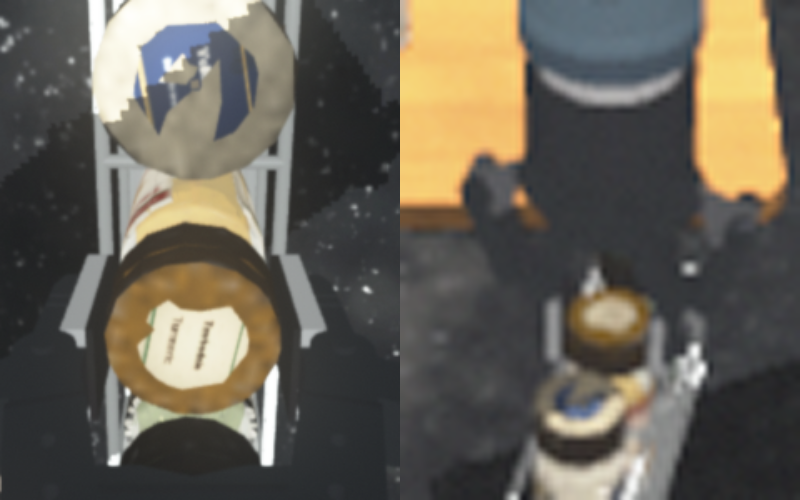

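```bash
python3 -m crank '[[[0,0,0,0,0,0,-0.4],[0,0,0,0,0,0,-0.4],[0,0,0,0,0,0,-0.4],[0,0,0.05,0,0,0,-0.4],[0,0,0.1,0,0,0,-0.4],[0,0,0.1,0,0,0,-0.4],[0,0,0.15,0,0,0,-0.4],[0,0,0.15,0,0,0,-0.4],[0,0,0.15,0,0,0,-0.4],[0,0,0.15,0,0,0,-0.4]]]' 40
python3 -m crank '[[[0,0,0.2,0,0,0,-0.4],[0,0,0.2,0,0,0,-0.4],[0,0,0.2,0,0,0,-0.4],[0,0,0.2,0,0,0,-0.4],[0,0,0.2,0,0,0,-0.4],[0,0,0.25,0,0,0,-0.4],[0,0,0.25,0,0,0,-0.4],[0,0,0.25,0,0,0,-0.4],[0,0,0.2,0,0,0,-0.4],[0,0,0,0,0,0,-0.4]]]'
```

```text
time_s: 7.37
position: [507.0, 387.6, 82.6]
eef_rot: [0.0, 0.765, 0.644, 0.0]
force: [0.5, 0.1, -2.4]
width: 0.459
finger_force: 40.4
time_s: 8.2
position: [507.9, 388.3, 162.1]
eef_rot: [-0.0, 0.765, 0.644, 0.002]
force: [0.7, -0.7, -0.4]
width: 0.46
finger_force: 40.4
```

```bash
python3 -m crank '[[[0,0,0.3,0,0,0,-0.4],[0,0,0.3,0,0,0,-0.4],[0,-0.2,0.2,0,0,0,-0.4],[0,-0.4,0,0,0,0,-0.4],[0,-0.5,0,0,0,0,-0.4],[0,-0.6,0,0,0,0,-0.4],[0,-0.6,0,0,0,0,-0.4],[0,-0.6,0,0,0,0,-0.4],[0,-0.6,0,0,0,0,-0.4],[0,-0.6,0,0,0,0,-0.4]]]' 
python3 -m crank '[[[0,-0.6,0,0,0,0,-0.4],[0,-0.6,0,0,0,0,-0.4],[0,-0.6,0,0,0,0,-0.4],[0,-0.6,0,0,0,0,-0.4],[0,-0.5,0,0,0,0,-0.4],[0,-0.4,0,0,0,0,-0.4],[0,-0.2,0,0,0,0,-0.4],[0,-0.1,0,0,0,0,-0.4],[0,0,0,0,0,0,-0.4],[0,0,0,0,0,0,-0.4]]]'
python3 - <<'E'
from h import *
s,M=pose();a=grab('scene','sc8.png');b=grab('side','s8.png');w=grab('wrist','w8.png')
for n,f in(('scene',a),('side',b),('wrist',w)):
    hsv=cv2.cvtColor(f['img'],cv2.COLOR_RGB2HSV)
    m=cv2.morphologyEx(cv2.inRange(hsv,(8,90,90),(22,255,255)),cv2.MORPH_OPEN,np.ones((3,3)))
    c=max(cv2.findContours(m,0,2)[0],key=cv2.contourArea)
    print(n,cv2.contourArea(c),[(p.tolist(),onz(f,*p,21).round()[:2].tolist()) for p in cv2.approxPolyDP(c,5,True)[:,0]])
p=np.array(s['position']);u,v=map(int,proj(b,[p[0],p[1],60]))
x=cv2.imread('pics/sc8.png')[150:270,240:400];y=cv2.imread('pics/s8.png')[170:290,250:410]
cv2.imwrite('pics/c8.png',np.vstack([np.hstack([cv2.resize(x,(400,300),interpolation=cv2.INTER_CUBIC),cv2.resize(y,(400,300),interpolation=cv2.INTER_CUBIC)]),np.hstack([cv2.resize(cv2.imread('pics/w8.png'),(480,300)),np.zeros((300,320,3),np.uint8)])]))
E
```

```text
time_s: 9.03
position: [506.8, 221.7, 192.5]
eef_rot: [0.0, 0.765, 0.644, 0.0]
force: [-0.2, -0.2, -1.0]
width: 0.462
finger_force: 40.4
time_s: 9.87
position: [506.8, 80.5, 191.9]
eef_rot: [-0.0, 0.765, 0.644, 0.0]
force: [0.7, 1.5, -1.1]
width: 0.466
finger_force: 40.4
t 9.8667 p [506.8  80.5 191.9] yaxis deg -9.8 zax [ 1.e-04  6.e-04 -1.e+00] F [ 0.74  1.47 -1.09] w 0.466 ff 40.43258607387543
scene 3656.5 [([344, 172], [781.0, 205.0]), ([341, 196], [650.0, 140.0]), ([331, 198], [621.0, 164.0]), ([326, 189], [655.0, 206.0]), ([295, 230], [420.0, 175.0]), ([350, 254], [428.0, -26.0]), ([389, 195], [749.0, -1.0]), ([381, 192], [749.0, 31.0]), ([375, 207], [663.0, 11.0]), ([362, 206], [643.0, 51.0]), ([359, 184], [747.0, 120.0])]
side 3088.5 [([358, 192], [436.0, -19.0]), ([302, 191], [653.0, -14.0]), ([302, 202], [644.0, 59.0]), ([290, 210], [681.0, 111.0]), ([279, 206], [726.0, 89.0]), ([292, 199], [684.0, 42.0]), ([278, 192], [745.0, -1.0]), ([271, 228], [732.0, 216.0]), ([359, 230], [432.0, 209.0])]
wrist 62628.0 [([557, 0], [741.0, 191.0]), ([464, 0], [662.0, 205.0]), ([218, 69], [437.0, 186.0]), ([210, 97], [424.0, 164.0]), ([261, 252], [436.0, -0.0]), ([272, 259], [446.0, -11.0]), ([287, 200], [475.0, 52.0]), ([311, 182], [502.0, 67.0]), ([329, 186], [520.0, 59.0]), ([306, 190], [496.0, 59.0]), ([304, 220], [488.0, 28.0]), ([282, 236], [462.0, 14.0]), ([283, 243], [462.0, 6.0]), ([308, 233], [490.0, 13.0]), ([348, 242], [530.0, -5.0]), ([337, 194], [526.0, 50.0]), ([349, 214], [535.0, 26.0]), ([358, 257], [538.0, -24.0]), ([497, 227], [686.0, -14.0]), ([464, 199], [653.0, 22.0]), ([458, 170], [649.0, 54.0]), ([471, 148], [662.0, 74.0]), ([498, 135], [689.0, 82.0]), ([564, 153], [752.0, 53.0]), ([561, 85], [747.0, 119.0]), ([573, 53], [757.0, 145.0])]
```

View pics/c8.png

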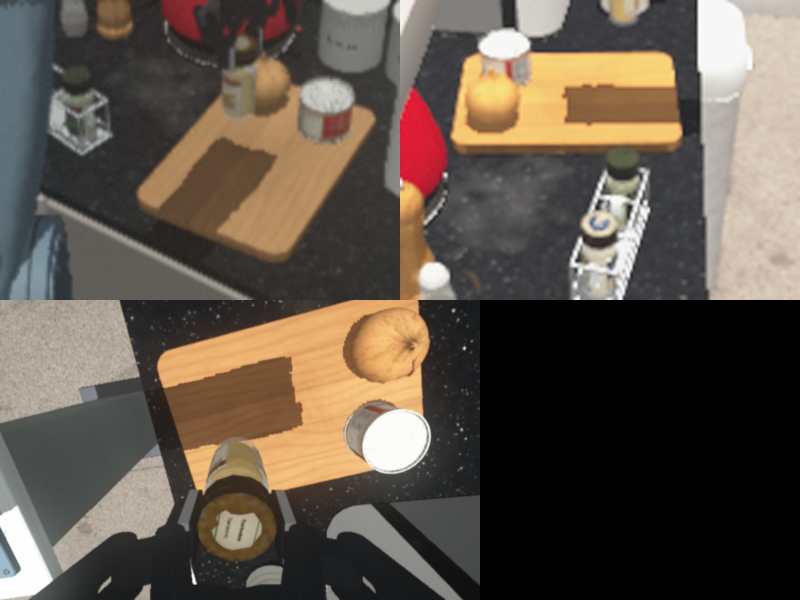

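```bash
python3 -m crank '[[[0,0,-0.2,0,0,0,-0.4],[0,0,-0.4,0,0,0,-0.4],[0,0,-0.5,0,0,0,-0.4],[0,0,-0.5,0,0,0,-0.4],[0,0,-0.5,0,0,0,-0.4],[0,0,-0.4,0,0,0,-0.4],[0,0,-0.3,0,0,0,-0.4],[0,0,-0.15,0,0,0,-0.4],[0,0,-0.05,0,0,0,-0.4],[0,0,0,0,0,0,-0.4]]]'
python3 -m crank '[[[0,0,0,0,0,0,-0.4],[0,0,-0.02,0,0,0,-0.4],[0,0,-0.02,0,0,0,-0.4],[0,0,-0.02,0,0,0,-0.4],[0,0,-0.02,0,0,0,-0.4],[0,0,-0.02,0,0,0,-0.4],[0,0,-0.02,0,0,0,-0.4],[0,0,0,0,0,0,-0.4],[0,0,0,0,0,0,-0.4],[0,0,0,0,0,0,-0.4]]]'
```

```text
time_s: 10.85
position: [506.6, 79.6, 71.4]
eef_rot: [-0.0, 0.765, 0.644, -0.0]
force: [1.0, -0.3, -0.5]
width: 0.463
finger_force: 40.4
time_s: 11.68
position: [506.8, 79.5, 67.0]
eef_rot: [-0.0, 0.765, 0.644, -0.0]
force: [0.1, 0.3, -1.3]
width: 0.463
finger_force: 40.4
```

```bash
python3 -m crank '[[[0,0,-0.02,0,0,0,-0.4],[0,0,-0.02,0,0,0,-0.4],[0,0,-0.02,0,0,0,-0.4],[0,0,-0.02,0,0,0,-0.4],[0,0,0,0,0,0,-0.4],[0,0,0,0,0,0,-0.4],[0,0,0,0,0,0,-0.4],[0,0,0,0,0,0,-0.4],[0,0,0,0,0,0,-0.4],[0,0,0,0,0,0,-0.4]]]'
```

```text
time_s: 12.52
position: [506.8, 79.5, 63.8]
eef_rot: [0.0, 0.765, 0.644, 0.0]
force: [0.9, 0.0, -1.6]
width: 0.464
finger_force: 40.4
```

```bash
python3 -m crank '[[[0,0,-0.02,0,0,0,-0.4],[0,0,-0.02,0,0,0,-0.4],[0,0,0,0,0,0,-0.4],[0,0,0,0,0,0,-0.4],[0,0,0,0,0,0,-0.4],[0,0,0,0,0,0,-0.4],[0,0,0,0,0,0,-0.4],[0,0,0,0,0,0,-0.4],[0,0,0,0,0,0,-0.4],[0,0,0,0,0,0,-0.4]]]'; python3 -c "
from h import *
pose()"
```

```text
time_s: 13.35
position: [507.0, 79.6, 62.9]
eef_rot: [-0.0, 0.765, 0.644, 0.0]
force: [-2.7, 0.5, 9.1]
width: 0.463
finger_force: 41.5
t 13.35 p [507.   79.6  62.9] yaxis deg -9.86 zax [ 3.e-04  6.e-04 -1.e+00] F [-2.65  0.53  9.1 ] w 0.463 ff 41.52739852666855
```

```bash
python3 -m crank '[[[0,0,0.01,0,0,0,-0.2],[0,0,0,0,0,0,-0.1],[0,0,0,0,0,0,-0.08],[0,0,0,0,0,0,-0.05],[0,0,0,0,0,0,-0.02],[0,0,0,0,0,0,0.02],[0,0,0,0,0,0,0.1],[0,0,0,0,0,0,0.3],[0,0,0,0,0,0,0.6],[0,0,0,0,0,0,0.7]]]' 20
python3 -m crank '[[[0,0,0,0,0,0,0.7],[0,0,0,0,0,0,0.7],[0,0,0.1,0,0,0,0.7],[0,0,0.3,0,0,0,0.7],[0,0,0.4,0,0,0,0.7],[0,0,0.5,0,0,0,0.7],[0,0,0.5,0,0,0,0.7],[0,0,0.5,0,0,0,0.7],[0,0,0.4,0,0,0,0.7],[0,0,0.2,0,0,0,0.7]]]'
python3 -m crank '[[[0,0,0.2,0,0,0,0.7],[0,0,0.2,0,0,0,0.7],[0,0,0.1,0,0,0,0.7],[0,0,0,0,0,0,0.7],[0,0,0,0,0,0,0.7],[0,0,0,0,0,0,0.7],[0,0,0,0,0,0,0.7],[0,0,0,0,0,0,0.7],[0,0,0,0,0,0,0.7],[0,0,0,0,0,0,0.7]]]'
python3 - <<'E'
from h import *
import pickle
o=pickle.load(open('f1.pkl','rb'))
s,M=pose();a=grab('scene','sc9.png');b=grab('side','s9.png');w=grab('wrist','w9.png')
x=cv2.imread('pics/sc9.png')[150:270,240:400];y=cv2.imread('pics/s9.png')[170:290,250:410];z=cv2.imread('pics/side1.png')[170:290,250:410]
r=lambda x:cv2.resize(x,(400,300),interpolation=cv2.INTER_CUBIC)
cv2.imwrite('pics/c9.png',np.vstack([np.hstack([r(x),r(y)]),np.hstack([r(cv2.imread('pics/w9.png')),r(cv2.absdiff(y,z))])]))
E
```

```text
time_s: 14.18
position: [506.8, 79.5, 62.5]
eef_rot: [0.0, 0.765, 0.644, -0.0]
force: [0.9, 0.8, -0.0]
width: 0.85
finger_force: 0.0
time_s: 15.02
position: [507.9, 79.6, 180.9]
eef_rot: [0.001, 0.765, 0.644, 0.001]
force: [1.8, -0.6, -0.2]
width: 0.849
finger_force: 0.0
time_s: 15.85
position: [506.7, 79.5, 198.4]
eef_rot: [-0.0, 0.765, 0.644, -0.0]
force: [-0.2, -0.2, 0.3]
width: 0.852
finger_force: 0.0
t 15.85 p [506.7  79.5 198.4] yaxis deg -9.85 zax [-3.e-04 -2.e-04 -1.e+00] F [-0.25 -0.19  0.33] w 0.852 ff 0.0
```

View pics/c9.png

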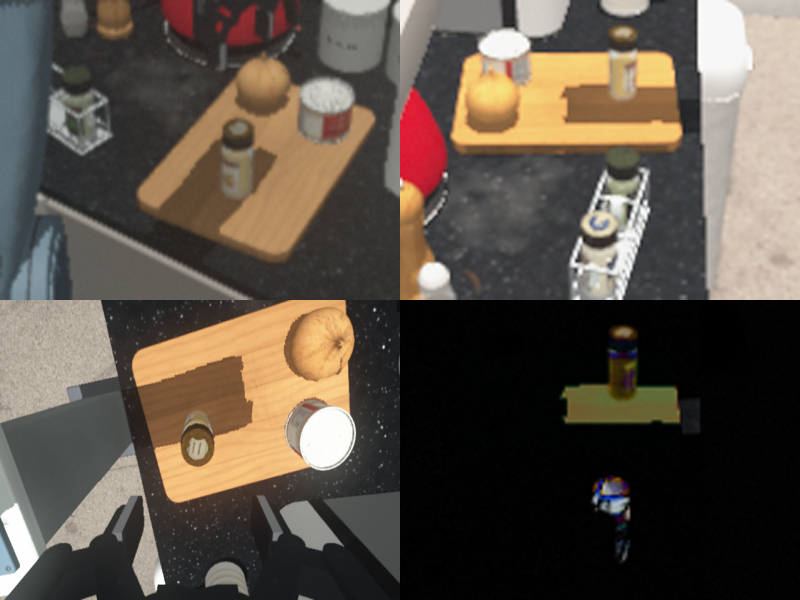

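The jar stands upright on the near half of the board. The before/after difference shows only the jar gone from the rack and the arm's shadow; the rack and everything else haven't moved. I'm handing in.

```bash
python3 -c "
from plant import bot
print(bot.close_job())"
```

```text
the job is handed in; nothing more can be done
None
```

The red-labelled jar was drawn straight up out of the rack and now stands upright and released on the near half of the board; the final side view showed rack, jars and board unmoved, and the job was handed in at about 16 s (no verdict was returned).

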